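# Return the charger brick to its colour-labelled bay and lock it in

## Robot

A 6-joint arm with a two-finger parallel gripper is mounted at the origin on a cart in front of the work surface, level with it; the furniture and walls round the work are solid. World frame = base frame: x ahead of the robot, y to its left, z up, the work surface at z = 0. Lengths are in mm, angles in rad, forces in N, time in s.
With the tool pointing down it reaches from about 425 to 950 mm from the base axis. Payload 3.5 kg.
Tool frame: the origin (TCP) lies midway between the tips of the shut fingers; the grasp point (between the pads) lies 19 mm behind it; z points along the fingers, y is the line along which they close (so a half turn about z gives the same grasp; the last joint's range is limited). The gripper opens to 85 mm and grips with 20 to 120 N. Pads are 22 mm wide; open, the fingers measure 114 mm over their backs; the gripper's body (76 mm by 85 mm) begins 54 mm behind the grasp point. The pads swing forward as they close: fully open they stand 13 mm farther back than shut.
Start: joints at [-1.348, 0.286, 1.577, -0, 1.279, -0.15], TCP at [245.874, -628.611, 231.325] pointing down, gripper open.
Joint ranges: [-2.77, 2.77], [-0.9, 2.22], [0.21, 2.48], [-1.53, 4.67], [0.24, 2.81], [-2.84, 2.84]. Speed limits (rad/s): [2.79, 2.79, 3.14, 3.14, 3.14, 3.14].

## Interface

Orientations are given as a unit quaternion [x, y, z, w].
In Python, from plant import * gives the robot as it stands. The module is installed in compiled form; this text tells all that it offers.
- The arm moves only by the shell command python3 -m pendant 'ROWS' [FORCE]. ROWS is JSON, a list of rows, each a list of 3 entries, a list of its own where there are three numbers: the shift along the tool's x, y, z as a fraction of full scale, then the turn, a rotation vector about the tool's x, y, z as a fraction of full scale, then the opening, from -1 (shut) to 1 (fully open). A call has 1 to 20 rows; each row is the pose to reach, as a shift and turn from the pose commanded when the call began, along the tool's axes at that moment; what a row does not reach only later rows make up. Full scale, the value 1, is 0.12 m for a shift and 0.5 rad for a turn. A row lasts 1/12 s, in which the tool goes at most 41.7 mm and 7.16 degrees, less where a joint would pass 70% of its speed; a pose out of reach is approached as far as the arm can. A call with a number of a shift or a turn outside -1 to 1 is refused whole. A call with a gripper value outside its range is refused whole. The fingers move at their own pace and stop on an object; FORCE is the grip in N (left out, the last holds). Time passes only in rows, so rows that repeat a pose let the fingers close. It gives the time, the measured TCP pose, the force, the opening and the grip force at its end, in the units of the state.
- observe(): the state, without advancing time (a new reading comes with each control period).
- snapshot(name): name is "scene" or "top" or "wrist"; returns a dict with "image" (384x512x3 uint8, blue, green, red), "depth" (384x512 float32, mm along the optical axis (not along the pixel's ray), 0 where there is no reading), "mtx" (3x3 intrinsics, pixels), "k1" (the pictures are not rectified: a ray, as slopes to the right and down, at radius r is drawn at 1 + k1 r^2 times it, then the intrinsics apply), "world_from_camera" (4x4, takes a point from camera to world coordinates); the wrist camera has in their place "tool_from_camera" (4x4, takes a point from camera to tool coordinates, whose origin is the TCP and whose axes are the flange's). Camera axes: x right, y down, z forward; pixel columns grow to the right and rows downward; lengths in mm; the calibration is good to about 2 mm. A picture is of the moment at which its call begins: read the wrist's pose just before it.
- hand_in(): hands the job in; it is judged then, once.
The state is a dict: "clock": time; "joint_pos": joint angles; "qd": joint speeds; "joint_torque": joint torques, N m; "tool_pos": TCP position; "ee_rot": TCP orientation; "force": force on the tool from outside, world axes, zero at the start; "wrist_torque": the same for the moment, N m; "finger_gap": opening from 0.0 (shut) to 1.0 (fully open); "grasp_force": force on a finger pad.
Only numpy, scipy, OpenCV 4.12 (cv2) and the standard library are available. Lean on these libraries where they do the work, as an engineer would, in place of code of your own. Each camera call takes 0.05 s, during which the arm holds its last target. There are 200 camera calls.

## Task

Put the charger brick with the blue sticker back into the storage bay with the blue label: set it down flat and square on the tray floor between the corner walls, do not drop it in. Then turn that bay's wing nut clockwise (seen from above), in several short turns, until its keeper tongue lies straight over the brick at its stop. Leave the other bays, the stored brick and the mug as they are.

Things in the scene. Friction and masses are not known exactly. Their poses are not given: they have to be found in the camera images.
- blue_brick: Black charger brick with a blue sticker on top, 52 x 125 x 31 mm (x, y, z), lying flat on the bench mat (2 mm thick); loose, about 0.2 to 0.4 kg. Origin: centre of its underside; y along its length, z up. It may go into the bay either way round, its length along the bay's x.
- yellow_brick: The same charger brick with a yellow sticker, stored in the yellow bay under its locked keeper; leave it alone. Origin as for the blue one.
- bay_blue: Empty storage bay with the BLUE label plate (at its far end, top at z = 47 mm), a fixed grey tray. Origin: tray centre on its underside, 6 mm above the bench; x along its length away from the robot, y left, z up. Floor at z = 4 mm; room 136 (x) by 62 mm (y) between 4 mm corner walls, tops at z = 16 mm, long sides open over the middle 87 mm for fingers. Keeper post at x = -90 mm.
- bay_yellow: Occupied bay: same shape and frame as the blue bay, but its label plate is YELLOW. The three bays stand side by side 100 mm apart on one aluminium base plate; their order and the plate's place change.
- bay_red: Another empty bay, not to be used: same shape and frame as the blue bay, but its label plate is RED. The three bays stand side by side 100 mm apart on one aluminium base plate; their order and the plate's place change.
- blue_nut (a point): Brass wing nut of the blue bay: point on its vertical axis, 61 mm above the bay origin. The wings form an upright bar 48 mm long, 9 mm thick, 26 mm high; its top is 10 mm above this point, the steel tongue's top 16 mm below it. The wings lie along the tongue; grasp across the 9 mm.
- blue_tip (a point): Tip of the keeper tongue of the blue bay, a steel tongue 18 mm wide, 5 mm thick, fixed to the wing nut; this point is 55 mm from the nut axis, so nut to tip gives the direction of tongue and wings. Underside at z = 39 mm of the bay frame, 4 mm above a stored brick.
- yellow_tip (a point): Tip of the keeper tongue of the yellow bay, a steel tongue 18 mm wide, 5 mm thick, fixed to the wing nut; this point is 55 mm from the nut axis, so nut to tip gives the direction of tongue and wings. Underside at z = 39 mm of the bay frame, 4 mm above a stored brick.
- red_tip (a point): Tip of the keeper tongue of the red bay, a steel tongue 18 mm wide, 5 mm thick, fixed to the wing nut; this point is 55 mm from the nut axis, so nut to tip gives the direction of tongue and wings. Underside at z = 39 mm of the bay frame, 4 mm above a stored brick.
- blue_keeper (a joint): Turn of the blue bay's wing nut and keeper tongue, rad, growing clockwise seen from above. Tongue direction in the bay frame = 2.618 minus this value, counter-clockwise from bay +x: at 0 it points back to the robot and left (open), at 2.618 (hard stop, locked) straight along the bay over the brick. Starts at 0 to 0.4, stays where it is left, friction 0.06 N m.
- mug: White spotted mug, 91 mm tall, standing on the bench to the right; a bystander. Origin: centre of its underside, z up.

How it is judged (in metres and radians):
On the way:
1. the blue brick stands flat and square in the blue bay, let go, with the keeper still open (horizontal distance between blue_brick and bay_blue below 0.009 m and z of blue_brick in the frame of bay_blue below 0.008 m and angle between blue_brick's own z axis and vertical below 0.06 rad and angle between the y axis of blue_brick and the x axis of bay_blue, either way round below 0.12 rad and contact force between the fingers and blue_brick below 0.3 N and value of joint blue_keeper below 1.2 rad), for 0.2 s.
At the end, for the whole second after the job is handed in: The blue-stickered brick rests on the tray floor of the blue bay, centred within 9 mm, tilted under 0.06 rad, its length within 0.12 rad of the bay's, at rest and let go, and the blue bay's keeper is turned to at least 2.35 rad (within about 15 degrees of its stop), over the brick (horizontal distance between blue_brick and bay_blue below 0.009 m and z of blue_brick in the frame of bay_blue below 0.008 m and angle between blue_brick's own z axis and vertical below 0.06 rad and angle between the y axis of blue_brick and the x axis of bay_blue, either way round below 0.12 rad and contact force between the fingers and blue_brick below 0.3 N and value of joint blue_keeper above 2.35 rad and linear speed of blue_brick below 0.02 m/s); the robot touches nothing.
It fails at once if the blue brick is let go more than 20 mm above its tray floor (contact force between the fingers and blue_brick below 0.3 N and horizontal distance between blue_brick and bay_blue below 0.1 m and z of blue_brick in the frame of bay_blue above 0.024 m).
It fails at once if the stored yellow-stickered brick is moved more than 15 mm (distance of yellow_brick from where it was at the start of the episode above 0.015 m).
It fails at once if the keeper of the yellow or the red bay is turned (its tip moved more than 20 mm) (distance of any of yellow_tip, red_tip from where it was at the start of the episode above 0.02 m).
It fails at once if the mug is tipped or pushed more than 40 mm (angle between mug's own z axis and vertical above 0.5 rad or distance of mug from where it was at the start of the episode above 0.04 m).
It also fails if it takes over 58 s, if anything falls off the work surface, if the arm or the gripper's body presses on something with over 40 N, if the wrist force passes 120 N, or if a joint passes its speed limit or range.

## Working session

There is one attempt and no reset: what is moved stays moved. The work goes in short steps, Python scripts to look and compute and a shell command to move; the robot and the scene stay as the last step left them, time stands still between calls to the robot, and variables do not carry over. Pictures are saved under pics/ and viewed, at most 10 in all, crops included, and the job is handed in when it is done.

```bash
mkdir -p pics
cat > h.py <<'E'
from plant import *
import numpy as np, cv2, pickle
from scipy.spatial.transform import Rotation as R
def snap(n,f):
    o=observe(); s=snapshot(n)
    if n=="wrist":
        T=np.eye(4);T[:3,:3]=R.from_quat(o["ee_rot"]).as_matrix();T[:3,3]=o["tool_pos"]
        s["W"]=T@np.array(s["tool_from_camera"])
    else: s["W"]=np.array(s["world_from_camera"])
    pickle.dump(s,open(f"pics/{f}.pkl","wb")); cv2.imwrite(f"pics/{f}.png",s["image"]); return s
def load(f): return pickle.load(open(f"pics/{f}.pkl","rb"))
def ray(s,u,v):
    K=np.array(s["mtx"]);x=(u-K[0,2])/K[0,0];y=(v-K[1,2])/K[1,1];k=s["k1"]
    a,b=x,y
    for _ in range(20):
        f=1+k*(a*a+b*b);a,b=x/f,y/f
    return np.array([a,b,1.])
def onz(s,u,v,z):
    d=s["W"][:3,:3]@ray(s,u,v);c=s["W"][:3,3];return c+d*(z-c[2])/d[2]
def dep(s,u,v):
    p=s["depth"][int(v)-1:int(v)+2,int(u)-1:int(u)+2];p=p[p>0]
    return s["W"][:3,:3]@(ray(s,u,v)*np.median(p))+s["W"][:3,3] if len(p) else None
def tri(obs):
    A=np.zeros((3,3));b=np.zeros(3)
    for s,u,v in obs:
        d=s["W"][:3,:3]@ray(s,u,v);d/=np.linalg.norm(d);P=np.eye(3)-np.outer(d,d);A+=P;b+=P@s["W"][:3,3]
    return np.linalg.solve(A,b)
def proj(s,p):
    q=np.linalg.inv(s["W"])@np.append(p,1);x,y=q[:2]/q[2];f=1+s["k1"]*(x*x+y*y);K=s["mtx"]
    return K[0][0]*x*f+K[0][2],K[1][1]*y*f+K[1][2]
E
python3 - <<'E'
from h import *
np.set_printoptions(precision=1,suppress=True)
a=snap("top","top");b=snap("scene","scene")
print(a["W"],b["W"],a["mtx"],a["k1"]);print(observe())
cv2.imwrite("pics/v1.png",cv2.resize(a["image"],(800,600)));cv2.imwrite("pics/v2.png",cv2.resize(b["image"],(800,600)))
E
```

```text
[[   0.1   -1.     0.2  169.1]
 [  -1.    -0.1    0.  -118. ]
 [   0.    -0.2   -1.  1551.9]
 [   0.     0.     0.     1. ]] [[ -0.8  -0.4   0.4 -55.4]
 [ -0.6   0.5  -0.6 718.9]
 [  0.   -0.7  -0.7 958. ]
 [  0.    0.    0.    1. ]] [[490.3   0.  250.4]
 [  0.  490.3 187.7]
 [  0.    0.    1. ]] -0.13183718603021385
{'clock': 0.1, 'joint_pos': array([-1.3,  0.3,  1.6,  0. ,  1.3, -0.2]), 'qd': array([-0., -0., -0., -0.,  0., -0.]), 'joint_torque': array([  0. , -40.7, -29.4,  -0. ,   0. ,   0. ]), 'tool_pos': array([ 245.8, -628. ,  230.1]), 'ee_rot': array([ 1. ,  0.2, -0. , -0. ]), 'force': array([ 0.4,  0.2, -0.5]), 'wrist_torque': array([-0.1,  0. , -0. ]), 'grasp_force': 0.0, 'finger_gap': 1.0010466521658314}
```

View pics/v1.png

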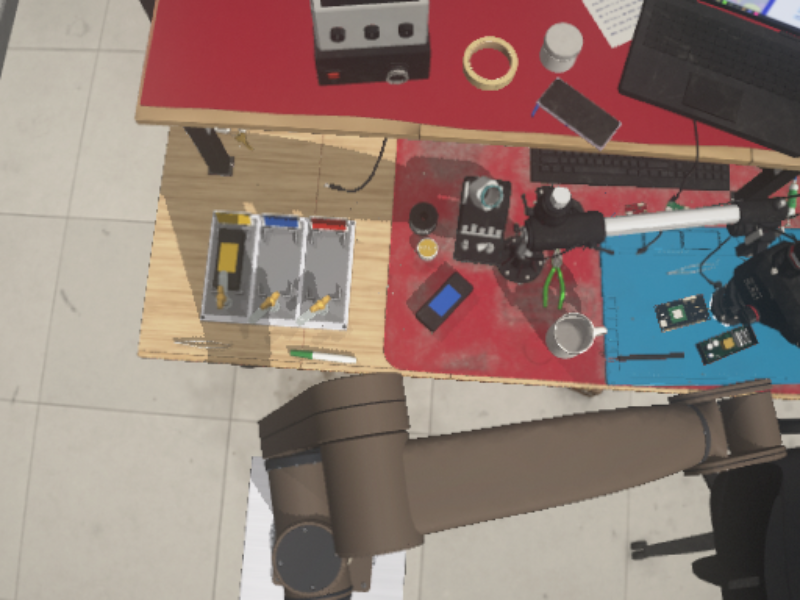

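View pics/v2.png

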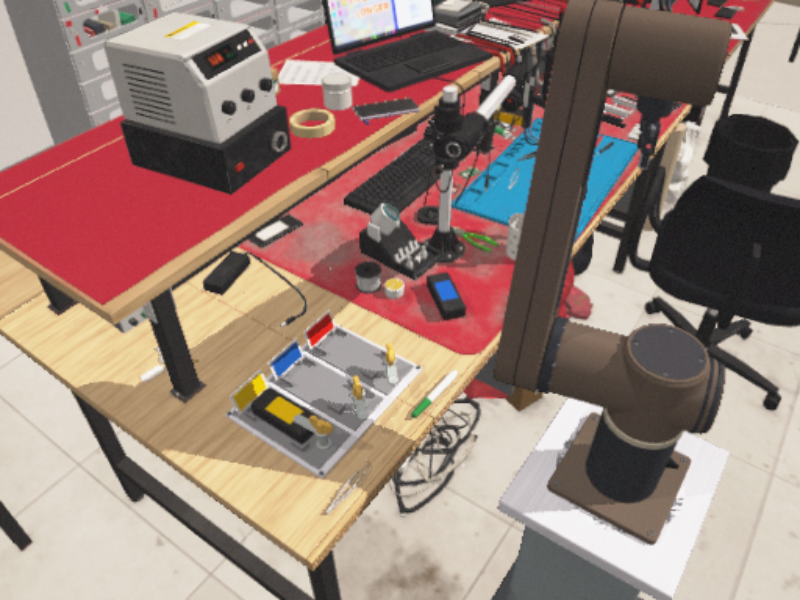

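The top view shows the brick at about (443,301) of 800x600. The bays run yellow, blue, red from left to right, with the blue nut near (270,300) and the mug at (572,335). In the scene view the brick is at (446,295) and the blue nut at (358,385). Next I'll enlarge both areas.

Run:
```python
from h import *
def crop(s,x0,y0,w,h,k): return cv2.resize(s["image"][y0:y0+h,x0:x0+w],None,fx=k,fy=k,interpolation=cv2.INTER_CUBIC)
a=load("top");b=load("scene")
# top: bays 125..235 x 128..215 ; brick 260..310 ; 
A=crop(a,120,128,190,90,4.2)[:300]; A=np.ascontiguousarray(crop(a,120,128,200,87,4)[:348])
B=crop(b,140,170,200,60,4)
cv2.imwrite("pics/v3.png",A)
cv2.imwrite("pics/v4.png",crop(b,140,165,200,145,4))
np.set_printoptions(precision=1,suppress=True)
for n,u,v in [("brick",443,301),("red lab",330,226),("shelf edge",420,130),("shelf l",150,115),("mug",572,335),("nut",270,300),("lampbase",520,260),("tin",428,248),("spool",423,217)]:
    print(n,dep(a,u*.64,v*.64))
```

```text
brick [ 484.4 -203.6   34.6]
red lab [627.8  38.2  30.8]
shelf edge [ 740.7 -132.5  284.2]
shelf l [740.7 358.6 285.6]
mug [ 436.3 -473.6    9.6]
nut [455.  139.3  74.6]
lampbase [ 574.8 -353.6   56.8]
tin [ 595.  -167.2   28. ]
spool [ 664.4 -153.3   17.7]
```

View pics/v3.png

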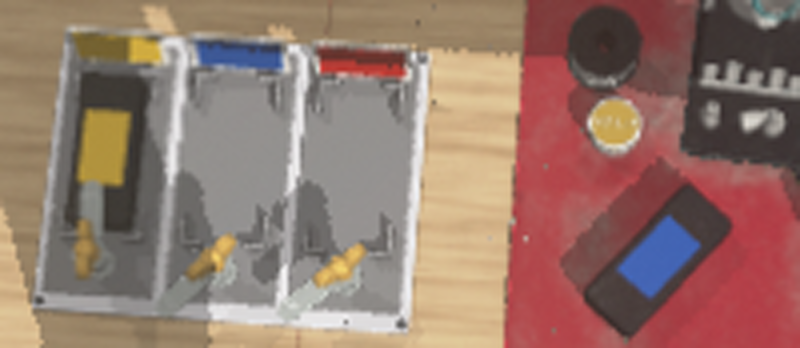

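View pics/v4.png

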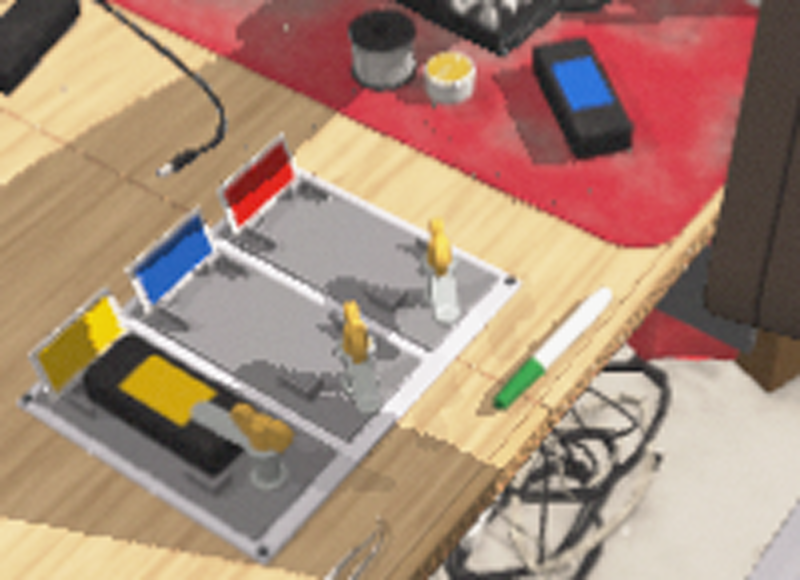

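The enlarged top crop shows the brick's sticker corners at (673,216), (700,238), (650,298) and (618,272), and the plate screws at (40,299), (403,323) and (422,59). The blue wing bar runs from (193,272) to (232,240), with its tongue pointing back-left. In the scene crop the sticker centre is (585,82) and the screws are at (515,283) and (263,549).

Run:
```python
from h import *
np.set_printoptions(precision=1,suppress=True)
a=load("top");b=load("scene")
ta=lambda u,v:(a,120+u/4,128+v/4); tb=lambda u,v:(b,140+u/4,165+v/4)
for n,p,q in [("stk",(660,256),(585,82)),("nearR",(403,323),(514,283)),("nearL",(40,299),(263,549)),("bluelab topR?",(283,46),(210,217)),("nut",(212,257),(353,318))]:
    print(n,tri([ta(*p),tb(*q)]),dep(*ta(*p)),dep(*tb(*q)))
zs=lambda l,z:[print(onz(*ta(*p),z)[:2]) for p in l]
print("sticker");zs([(673,216),(700,238),(650,298),(618,272)],33)
print("brick top");zs([(690,182),(732,228),(587,292),(628,334)],33)
print("screws");zs([(403,323),(40,299),(422,59)],6)
print("nut ends");zs([(193,272),(232,240)],77); print("tip");zs([(168,305)],51)
print("labels");zs([(198,40),(288,46)],53)
print(R.from_quat(observe()["ee_rot"]).as_matrix())
m=a["depth"]; 
s=snap("wrist","w0");print(np.array(s["tool_from_camera"]))
```

```text
stk [ 486.4 -208.9   30.3] [ 486.7 -208.1   35. ] [ 484.3 -207.7   31.7]
nearR [423.6  -8.   -0.6] [424.   -7.9   7.5] [418.7  -4.    5.3]
nearL [423.6 287.3   3.2] [423.4 286.6   6.7] [420.7 289.3   8. ]
bluelab topR? [633.4 102.5  42.9] [635.4 103.6  48.4] [662.1  71.9  -1.1]
nut [455.9 139.4  74.7] [454.8 139.1  71.7] [459.1 138.2  72.3]
sticker
[ 520.2 -216.9]
[ 503.8 -239.2]
[ 452.8 -202.2]
[ 472.  -175.8]
brick top
[ 548.9 -229. ]
[ 513.6 -264.2]
[ 454.3 -152.4]
[ 423.  -186.5]
screws
[424.3  -7.8]
[423.5 286.8]
[644.8  -5.7]
nut ends
[441.  151.7]
[468.1 124.1]
tip
[418.4 173.4]
labels
[634.6 171.8]
[634.2  98.9]
[[ 0.9  0.4 -0. ]
 [ 0.4 -0.9  0. ]
 [ 0.  -0.  -1. ]]
[[   0.    -0.9   -0.3   80.8]
 [   1.     0.    -0.    -0.1]
 [   0.    -0.3    0.9 -141.7]
 [   0.     0.     0.     1. ]]
```

```bash
cat >> h.py <<'E'
def go(pos,xdeg,step=True):
    """rows entries from the current pose to TCP pos (world), tool down with tool x at xdeg"""
    o=observe();Rc=R.from_quat(o["ee_rot"]);c=np.radians(xdeg)
    x=np.array([np.cos(c),np.sin(c),0]);z=np.array([0,0,-1.]);Rt=R.from_matrix(np.c_[x,np.cross(z,x),z])
    d=Rc.inv().apply(np.array(pos)-o["tool_pos"])/120;t=(Rc.inv()*Rt).as_rotvec()/.5
    m=Rc.as_matrix()
    print("t %.1f tcp"%o["clock"],o["tool_pos"].round(1),"xdeg %.1f"%np.degrees(np.arctan2(m[1,0],m[0,0])),"q6 %.2f"%o["joint_pos"][5],"gap %.2f F %.1f"%(o["finger_gap"],o["grasp_force"]),"| shift",d.round(3),"turn",t.round(3))
E
python3 - <<'E'
from h import *
go([486.5,-208.5,200],140)
for n in("top","scene"):
    s=load(n);v,u=np.mgrid[0:384:2,0:512:2];K=np.array(s["mtx"])
    p=cv2.undistortPoints(np.c_[u.ravel(),v.ravel()].astype(np.float32)[:,None],K,np.array([s["k1"],0,0,0,0]))[:,0]
    d=s["depth"][v,u].ravel();P=(np.c_[p,np.ones(len(p))]*d[:,None])@s["W"][:3,:3].T+s["W"][:3,3];P=P[d>0]
    for x0 in range(350,700,50):
      for y0 in range(-450,250,100):
        q=P[(abs(P[:,0]-x0-25)<25)&(abs(P[:,1]-y0-50)<50)]
        if len(q) and q[:,2].max()>95: print(n,x0,y0,q[:,2].max().round())
E
```

```text
t 0.1 tcp [ 245.7 -628.1  230.2] xdeg 21.4 q6 -0.15 gap 1.00 F 0.0 | shift [ 3.142 -2.526  0.257] turn [-2.000e-03 -4.000e-03 -4.141e+00]
top 400 -450 95.0
top 500 -450 332.0
top 500 -350 329.0
top 550 -450 414.0
top 550 -350 411.0
top 600 -450 413.0
top 600 -350 390.0
top 650 -350 135.0
top 650 -250 116.0
scene 500 -450 327.0
scene 500 -350 327.0
scene 550 -450 408.0
scene 550 -350 410.0
scene 600 -450 407.0
scene 600 -350 387.0
scene 650 -450 113.0
scene 650 -350 135.0
scene 650 -250 124.0
```

```bash
python3 -m pendant '[[[0.56,-0.747,0],[0,0,-1],1],[[0.56,-0.747,0],[0,0,-1],1],[[0.56,-0.747,0],[0,0,-1],1],[[0.56,-0.747,0],[0,0,-1],1],[[0.56,-0.747,0],[0,0,-1],1]]' 40
python3 -m pendant '[[[0.81,-0.46,0],[0,0,-1],1],[[0.81,-0.46,0],[0,0,-1],1],[[0.81,-0.46,0],[0,0,-1],1],[[0.81,-0.46,0],[0,0,-1],1],[[0.81,-0.46,0],[0,0,-1],1]]'
python3 -m pendant '[[[0.948,0.065,0],[0,0,-1],1],[[0.948,0.065,0],[0,0,-1],1],[[0.948,0.065,0],[0,0,-1],1],[[0.948,0.065,0],[0,0,-1],1],[[0.948,0.065,0],[0,0,-1],1]]'
python3 -m pendant '[[[0.255,0.865,0],[0,0,-1],1],[[0.255,0.865,0],[0,0,-1],1],[[0.255,0.865,0],[0,0,-1],1],[[0.255,0.865,0],[0,0,-1],1],[[0.255,0.865,0],[0,0,-1],1],[[0.255,0.865,0],[0,0,-1],1]]'
python3 -c "
from h import *
go([486.5,-208.5,130],140)"
```

```text
clock: 0.57
tool_pos: [276.4, -519.0, 231.0]
ee_rot: [0.905, 0.425, -0.0, -0.0]
force: [0.7, 0.1, 0.7]
finger_gap: 1.002
grasp_force: 0.0
clock: 0.98
tool_pos: [296.2, -410.1, 231.4]
ee_rot: [0.773, 0.634, -0.0, 0.0]
force: [-0.5, -0.2, -0.3]
finger_gap: 0.998
grasp_force: 0.0
clock: 1.4
tool_pos: [326.4, -300.7, 231.7]
ee_rot: [0.593, 0.805, -0.0, 0.001]
force: [0.4, -0.5, 0.7]
finger_gap: 1.002
grasp_force: 0.0
clock: 1.9
tool_pos: [416.2, -241.9, 231.2]
ee_rot: [0.379, 0.925, -0.0, -0.0]
force: [0.5, -1.2, 0.2]
finger_gap: 1.0
grasp_force: 0.0
t 1.9 tcp [ 416.2 -241.9  231.2] xdeg 135.5 q6 -1.53 gap 1.00 F 0.0 | shift [-0.223  0.61   0.843] turn [-0.001 -0.    -0.159]
```

```bash
python3 -m pendant '[[[-0.22,0.61,0],[0,0,-0.16],1],[[-0.22,0.61,0.4],[0,0,-0.16],1],[[-0.22,0.61,0.84],[0,0,-0.16],1],[[-0.22,0.61,0.84],[0,0,-0.16],1],[[-0.22,0.61,0.84],[0,0,-0.16],1],[[-0.22,0.61,0.84],[0,0,-0.16],1],[[-0.22,0.61,0.84],[0,0,-0.16],1]]'|head -2
python3 - <<'E'
from h import *
s=snap("wrist","w1");go([486.5,-208.5,5],140)
cv2.imwrite("pics/v5.png",cv2.resize(s["image"],(800,600)))
E
```

```text
clock: 2.48
tool_pos: [486.5, -208.1, 132.4]
t 2.5 tcp [ 486.9 -208.3  133.3] xdeg 140.3 q6 -1.47 gap 1.00 F 0.0 | shift [ 0.007 -0.004  1.069] turn [0.001 0.009 0.012]
```

View pics/v5.png

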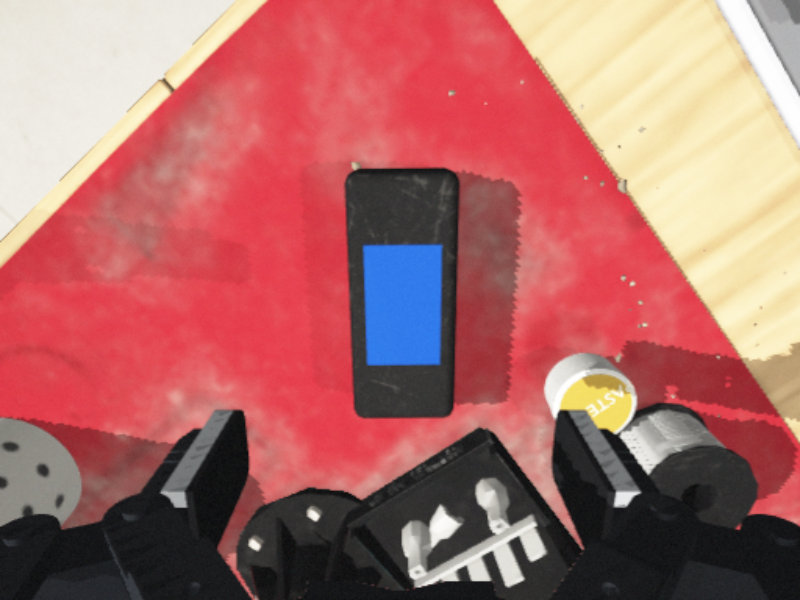

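The brick's top-face corners are at (347,172), (459,172), (453,416) and (357,416). The tin at (590,390) is beside the right finger.

Run:
```python
from h import *
s=load("w1");a=load("top")
np.set_printoptions(precision=1,suppress=True)
c=[(347,172),(459,172),(453,416),(357,416)]
P=[onz(s,u*.64,v*.64,33) for u,v in c];print(np.array(P)[:,:2],np.mean(P,0))
st=np.mean([(363,245),(442,245),(441,365),(367,366)],0)*.64
print("sticker tri",tri([(s,*st),(a,120+660/4,128+64)]),onz(s,*st,33),dep(s,*st))
P=np.array(P);m=(P[0]+P[1]-P[2]-P[3]);print("axis deg",np.degrees(np.arctan2(m[1],m[0])))
go([*np.mean(P,0)[:2],5],np.degrees(np.arctan2(m[1],m[0])))
```

```text
[[ 422.1 -184.9]
 [ 453.6 -147. ]
 [ 547.7 -223.5]
 [ 516.3 -261.3]] [ 484.9 -204.2   33. ]
sticker tri [ 491.6 -209.7   10.1] [ 485.5 -205.1   33. ] [ 485.5 -205.1   33. ]
axis deg 140.9264773622677
t 2.5 tcp [ 486.9 -208.3  133.3] xdeg 140.3 q6 -1.47 gap 1.00 F 0.0 | shift [0.  0.  1.1] turn [ 0.  0. -0.]
```

```bash
python3 -m pendant '[[[0.024,0.01,0.2],[0,0,-0.02],1],[[0.024,0.01,0.4],[0,0,-0.02],1],[[0.024,0.01,0.6],[0,0,-0.02],1],[[0.024,0.01,0.8],[0,0,-0.02],1],[[0.024,0.01,0.8],[0,0,-0.02],1],[[0.024,0.01,0.8],[0,0,-0.02],1]]'
python3 -m pendant '[[[0,0,0.1],[0,0,0],1],[[0,0,0.2],[0,0,0],1],[[0,0,0.27],[0,0,0],1],[[0,0,0.27],[0,0,0],1],[[0,0,0.27],[0,0,0],1]]'
python3 -m pendant '[[[0,0,0],[0,0,0],0],[[0,0,0],[0,0,0],-0.5],[[0,0,0],[0,0,0],-0.5],[[0,0,0],[0,0,0],-0.5],[[0,0,0],[0,0,0],-0.5],[[0,0,0],[0,0,0],-0.5],[[0,0,0],[0,0,0],-0.5],[[0,0,0],[0,0,0],-0.5],[[0,0,0],[0,0,0],-0.5],[[0,0,0],[0,0,0],-0.5]]' 50
```

```text
clock: 3.03
tool_pos: [484.7, -204.4, 35.7]
ee_rot: [0.334, 0.943, -0.0, 0.0]
force: [0.3, -0.3, 0.3]
finger_gap: 1.001
grasp_force: 0.0
clock: 3.45
tool_pos: [484.0, -203.3, 1.5]
ee_rot: [0.333, 0.943, 0.0, -0.001]
force: [0.3, -0.7, 0.3]
finger_gap: 0.999
grasp_force: 0.0
clock: 4.28
tool_pos: [485.1, -204.0, 2.9]
ee_rot: [0.333, 0.943, -0.0, 0.001]
force: [-0.0, 0.6, 4.6]
finger_gap: 0.599
grasp_force: 55.0
```

```bash
python3 -m pendant '[[[0,0,-0.1],[0,0,0],-0.5],[[0,0,-0.3],[0,0,0],-0.5],[[0,0,-0.6],[0,0,0],-0.5],[[0,0,-0.9],[0,0,0],-0.5],[[0,0,-1],[0,0,0],-0.5],[[0,0,-1],[0,0,0],-0.5]]' 
python3 -m pendant '[[[0.1,0.2,0],[0,0,-0.1],-0.5],[[0.23,0.4,0],[0,0,-0.3],-0.5],[[0.35,0.63,0],[0,0,-0.5],-0.5],[[0.475,0.849,0],[0,0,-0.7],-0.5],[[0.475,0.849,0],[0,0,-0.7],-0.5]]'
python3 -m pendant '[[[0.04,0.24,0],[0,0,-0.16],-0.5],[[0.08,0.48,0],[0,0,-0.33],-0.5],[[0.11,0.72,0],[0,0,-0.5],-0.5],[[0.155,0.96,0],[0,0,-0.66],-0.5],[[0.155,0.96,0],[0,0,-0.66],-0.5]]'
python3 -c "
from h import *
go([545.9,139.6,110],180.3)"
```

```text
clock: 4.78
tool_pos: [486.4, -204.8, 125.9]
ee_rot: [0.333, 0.943, -0.001, 0.004]
force: [0.7, -0.4, -2.5]
finger_gap: 0.6
grasp_force: 54.4
clock: 5.2
tool_pos: [501.7, -83.5, 118.4]
ee_rot: [0.16, 0.987, 0.002, -0.003]
force: [-0.3, 0.3, -3.1]
finger_gap: 0.602
grasp_force: 54.2
clock: 5.62
tool_pos: [521.8, 30.3, 119.1]
ee_rot: [-0.003, 1.0, 0.001, -0.002]
force: [-0.8, 0.7, -2.9]
finger_gap: 0.599
grasp_force: 54.3
t 5.6 tcp [521.8  30.3 119.1] xdeg -179.6 q6 -1.72 gap 0.60 F 54.3 | shift [-0.207  0.909  0.077] turn [ 0.005 -0.01   0.002]
```

```bash
python3 -m pendant '[[[-0.05,0.25,0],[0,0,0],-0.5],[[-0.1,0.5,0],[0,0,0],-0.5],[[-0.15,0.7,0],[0,0,0],-0.5],[[-0.207,0.909,0],[0,0,0],-0.5],[[-0.207,0.909,0],[0,0,0],-0.5],[[-0.207,0.909,0],[0,0,0],-0.5]]'|head -2
python3 - <<'E'
from h import *
s=snap("wrist","w2");go([545.9,139.6,60],180.3)
cv2.imwrite("pics/v6.png",cv2.resize(s["image"],(800,600)))
E
```

```text
clock: 6.12
tool_pos: [547.0, 135.7, 119.6]
t 6.2 tcp [547.  135.  119.9] xdeg -179.9 q6 -1.51 gap 0.60 F 54.3 | shift [0.007 0.039 0.499] turn [-0.002 -0.008 -0.008]
```

View pics/v6.png

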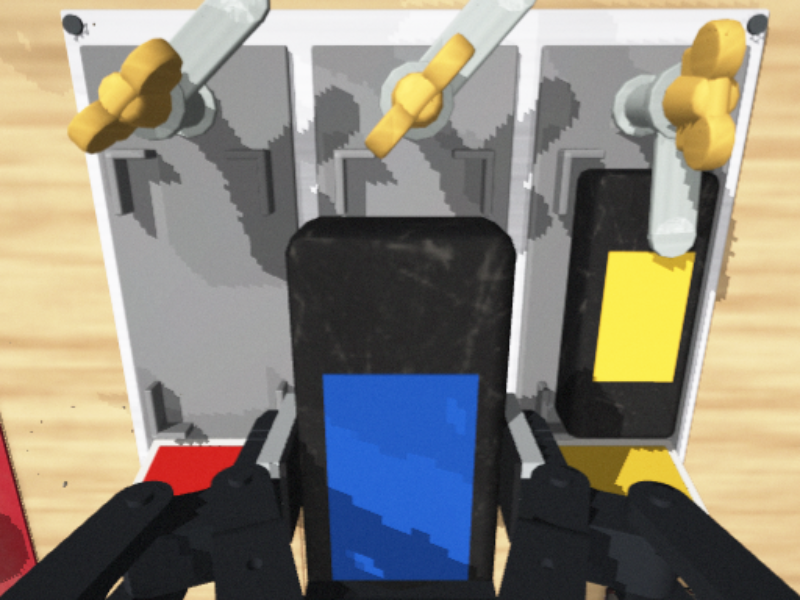

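The blue bay's near corner walls are at (338,152) and (492,152), the blue nut top at (418,95), and the plate screws at (73,25) and (757,23). The held brick's near end is at (300..505, 220) and its sticker's near edge is at (323..478, 375).

Run:
```python
from h import *
np.set_printoptions(precision=1,suppress=True)
s=load("w2");b=load("scene");a=load("top");w=load("w1")
f=lambda p,z:onz(s,p[0]*.64,p[1]*.64,z)
for n,p,z in [("wallL",(338,152),22),("wallR",(492,152),22),("scrR",(73,25),6),("scrL",(757,23),6),("nut",(418,93),77),("brick end L",(300,219),150),("brick end R",(503,219),150),("sideL",(290,270),150),("sideR",(515,270),150),("stkL",(323,375),150),("stkR",(478,375),150),("wingend near",(470,42),77),("wingend far",(374,150),77),("tip",(505,8),51)]:
    print(n,f(p,z),dep(s,p[0]*.64,p[1]*.64))
print("nut tri",tri([(s,418*.64,93*.64),(a,120+53,128+257/4)]))
print("near stk edge in w1 ->",onz(w,363*.64,245*.64,33),onz(w,442*.64,245*.64,33))
```

```text
wallL [473.6 109.   22. ] [473.6 108.9  21. ]
wallR [473.4 175.6  22. ] [473.4 175.6  21.8]
scrR [422.  -5.   6.] [422.3  -4.2   7.6]
scrL [420.4 289.1   6. ] [420.7 288.    7.8]
nut [453.6 141.5  77. ] [453.3 141.7  72.5]
brick end L [483.3 114.9 150. ] [505.1  87.8   4.8]
brick end R [483.2 157.4 150. ] [504.1 184.6   9.6]
sideL [494.3 112.1 150. ] [494.9 111.6 147.6]
sideR [494.1 160.6 150. ] [495.5 161.9 144.3]
stkL [519.1 118.2 150. ] [519.5 118.  149. ]
stkR [519.  153.9 150. ] [519.3 154.  149.4]
wingend near [438.7 157.7  77. ] [434.6 160.9  49.6]
wingend far [471.3 127.1  77. ] [471.4 126.9  71.6]
tip [424.  172.6  51. ] [423.7 172.8  49.6]
nut tri [454.  140.4  72.1]
near stk edge in w1 -> [ 451.2 -200.8   33. ] [ 474.4 -172.9   33. ]
```

```bash
python3 -m pendant '[[[0.008,0.05,0.1],[0,0,0],-0.5],[[0.008,0.05,0.25],[0,0,0],-0.5],[[0.008,0.05,0.4],[0,0,0],-0.5],[[0.008,0.05,0.55],[0,0,0],-0.5],[[0.008,0.05,0.7],[0,0,0],-0.5],[[0.008,0.05,0.7],[0,0,0],-0.5],[[0.008,0.05,0.7],[0,0,0],-0.5]]'
python3 - <<'E'
from h import *
s=snap("wrist","w3");go([546,141,12],180.1)
cv2.imwrite("pics/v7.png",cv2.resize(s["image"],(800,600)))
E
```

```text
clock: 6.75
tool_pos: [545.5, 140.7, 36.0]
ee_rot: [0.0, 1.0, -0.0, -0.002]
force: [0.4, 0.7, -2.6]
finger_gap: 0.599
grasp_force: 54.2
t 6.8 tcp [546.9 141.   37.6] xdeg 180.0 q6 -1.50 gap 0.60 F 54.2 | shift [0.008 0.    0.213] turn [-0.    -0.003 -0.004]
```

View pics/v7.png

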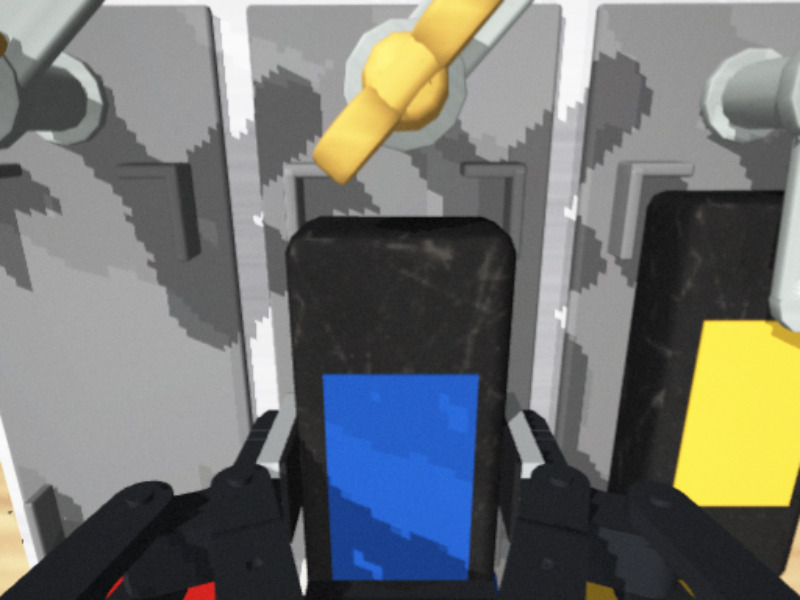

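The walls' outer corners are at (284,165) and (525,165), and the brick's sides at 287 and 515 on row 270.

Run:
```python
from h import *
np.set_printoptions(precision=1,suppress=True)
s=load("w3")
f=lambda p,z:onz(s,p[0]*.64,p[1]*.64,z)
for n,p,z in [("wallL",(284,165),22),("wallR",(525,165),22),("brick end L",(300,219),67),("brick end R",(503,219),67),("sideL",(287,270),67),("sideR",(515,270),67),("stkL",(323,375),67),("stkR",(478,375),67),("nut",(403,82),77)]:
    print(n,f(p,z),dep(s,p[0]*.64,p[1]*.64))
```

```text
wallL [473.2 108.   22. ] [473.8 105.7  10.6]
wallR [473.2 176.4  22. ] [473.9 179.4   8.9]
brick end L [481.7 120.1  67. ] [489.2 110.7  16.9]
brick end R [481.7 162.4  67. ] [490.1 173.2  11.1]
sideL [492.6 116.7  67. ] [494.3 115.2  60.5]
sideR [492.6 165.6  67. ] [494.1 166.9  61.2]
stkL [517.4 123.3  67. ] [517.8 123.1  66. ]
stkR [517.4 158.8  67. ] [517.9 159.   65.8]
nut [456.3 141.4  77. ] [455.8 141.4  72.2]
```

```bash
python3 -m pendant '[[[0,0.008,0.06],[0,0,0],-0.5],[[0,0.008,0.12],[0,0,0],-0.5],[[0,0.008,0.16],[0,0,0],-0.5],[[0,0.008,0.19],[0,0,0],-0.5],[[0,0.008,0.205],[0,0,0],-0.5],[[0,0.008,0.215],[0,0,0],-0.5],[[0,0.008,0.22],[0,0,0],-0.5],[[0,0.008,0.22],[0,0,0],-0.5]]'
```

```text
clock: 7.47
tool_pos: [548.4, 142.7, 16.1]
ee_rot: [-0.001, 1.0, -0.0, -0.0]
force: [-11.5, -0.9, 21.4]
finger_gap: 0.596
grasp_force: 58.1
```

```bash
python3 -m pendant '[[[0,0,-0.04],[0,0,0],-0.5],[[0,0,-0.1],[0,0,0],-0.5],[[0,0,-0.15],[0,0,0],-0.5],[[0,0,-0.15],[0,0,0],-0.5],[[0,0,-0.15],[0,0,0],-0.5]]'
python3 - <<'E'
from h import *
np.set_printoptions(precision=1,suppress=True)
s=snap("wrist","w4");go([546,141,12],180.1)
cv2.imwrite("pics/v8.png",cv2.resize(s["image"],(800,600)))
E
```

```text
clock: 7.88
tool_pos: [547.5, 142.6, 29.9]
ee_rot: [-0.001, 1.0, 0.0, 0.0]
force: [0.6, -0.1, -2.9]
finger_gap: 0.605
grasp_force: 55.0
t 7.9 tcp [547.2 142.6  29.4] xdeg -179.9 q6 -1.50 gap 0.60 F 55.0 | shift [ 0.  -0.   0.1] turn [-0. -0. -0.]
```

View pics/v8.png

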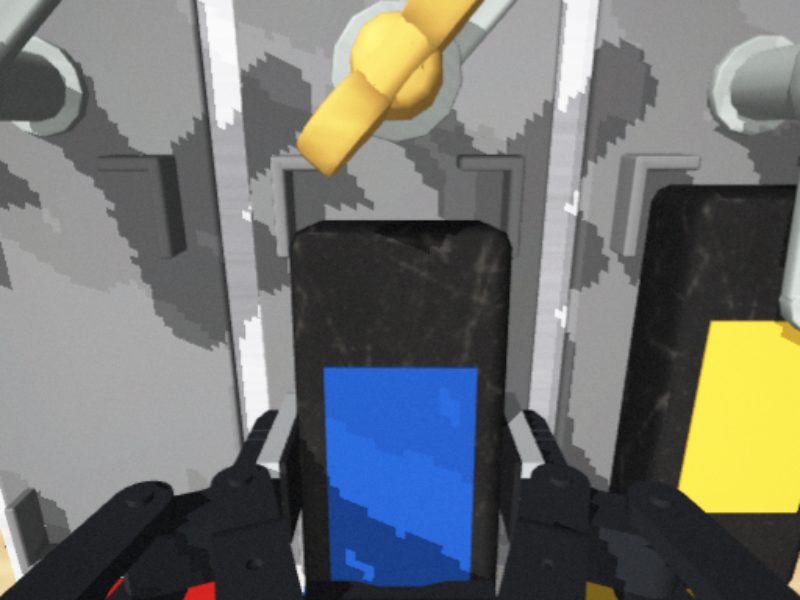

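The brick's near end has dipped: it now spans 292–510 where it spanned 287–515, so the far end caught a wall. I'll measure the tilt from depth.

Run:
```python
from h import *
for n in("w3","w4"):
    s=load(n);P=np.array([dep(s,u,v) for u in range(215,300,8) for v in range(165,365,8)])
    c=np.linalg.lstsq(np.c_[P[:,:2]-[545,142],np.ones(len(P))],P[:,2],rcond=None)[0]
    print(n,c.round(3),"x extent",P[:,0].min().round(1),P[:,0].max().round(1))
    for u in (200,250,300): # near edge by column
        col=[(v,dep(s,u,v)) for v in range(134,160)]
        print([ (v,p.round(0).tolist()) for v,p in col if p is not None and p[2]>40][:2])
f=lambda p,z:onz(load("w4"),p[0]*.64,p[1]*.64,z).round(1)
for p,z in [((272,157),22),((522,157),22),((300,225),58),((292,270),59),((510,270),59),((324,368),60)]:print(f(p,z))
```

```text
w3 [6.0000e-03 1.0000e-03 6.5883e+01] x extent 490.2 570.6
[(140, [485.0, 119.0, 42.0]), (141, [485.0, 119.0, 45.0])]
[(139, [485.0, 139.0, 42.0]), (140, [485.0, 139.0, 44.0])]
[(139, [485.0, 159.0, 42.0]), (140, [485.0, 158.0, 44.0])]
w4 [1.0100e-01 1.0000e-03 5.9777e+01] x extent 493.1 570.5
[(144, [487.0, 122.0, 47.0]), (145, [487.0, 123.0, 49.0])]
[(143, [488.0, 140.0, 41.0]), (144, [487.0, 141.0, 46.0])]
[(143, [488.0, 160.0, 41.0]), (144, [487.0, 159.0, 47.0])]
[472.9 108.1  22. ]
[472.8 175.8  22. ]
[485.3 121.4  58. ]
[494.9 119.3  59. ]
[494.8 166.7  59. ]
[517.8 125.4  60. ]
```

```bash
python3 -m pendant '[[[0.045,-0.008,0],[0,0.2,0],-0.5],[[0.045,-0.008,0],[0,0.2,0],-0.5],[[0.045,-0.008,0],[0,0.2,0],-0.5],[[0.045,-0.008,0],[0,0.2,0],-0.5]]'
python3 - <<'E'
from h import *
s=snap("wrist","w5");P=np.array([dep(s,u,v) for u in range(215,300,8) for v in range(165,365,8)])
print(np.linalg.lstsq(np.c_[P[:,:2]-[545,142],np.ones(len(P))],P[:,2],rcond=None)[0].round(3))
for u in (200,250,300):
    print([ (v,p.round(0).tolist()) for v,p in [(v,dep(s,u,v)) for v in range(125,160)] if p is not None and p[2]>30][:3])
E
```

```text
clock: 8.27
tool_pos: [541.8, 141.6, 29.1]
ee_rot: [-0.001, 0.999, -0.0, -0.05]
force: [-0.5, -0.4, -2.5]
finger_gap: 0.598
grasp_force: 54.9
[0.0000e+00 1.0000e-03 5.9104e+01]
[(143, [484.0, 119.0, 36.0]), (144, [483.0, 121.0, 52.0]), (145, [484.0, 122.0, 55.0])]
[(141, [483.0, 139.0, 35.0]), (142, [483.0, 139.0, 42.0]), (143, [483.0, 139.0, 46.0])]
[(141, [483.0, 160.0, 35.0]), (142, [483.0, 159.0, 41.0]), (143, [483.0, 159.0, 47.0])]
```

```bash
python3 -m pendant '[[[-0.004,0,0.04],[0,0,0],-0.5],[[-0.008,0,0.08],[0,0,0],-0.5],[[-0.011,0,0.11],[0,0,0],-0.5],[[-0.013,0,0.13],[0,0,0],-0.5],[[-0.014,0,0.14],[0,0,0],-0.5],[[-0.014,0,0.14],[0,0,0],-0.5]]'
python3 - <<'E'
from h import *
s=snap("wrist","w6");P=np.array([dep(s,u,v) for u in range(215,300,8) for v in range(165,365,8)])
print(np.linalg.lstsq(np.c_[P[:,:2]-[545,142],np.ones(len(P))],P[:,2],rcond=None)[0].round(3));go([545,142,12],180)
E
```

```text
clock: 8.82
tool_pos: [541.6, 141.6, 12.3]
ee_rot: [-0.001, 0.999, -0.0, -0.05]
force: [0.2, 0.8, -2.7]
finger_gap: 0.601
grasp_force: 54.9
[-1.0000e-03 -1.0000e-03  4.2303e+01]
t 8.9 tcp [541.9 141.6  12.6] xdeg -179.9 q6 -1.51 gap 0.60 F 54.9 | shift [-0.027  0.003  0.003] turn [-0.    -0.201  0.002]
```

```bash
python3 -m pendant '[[[0,0,0.005],[0,0,0],-0.5],[[-0.001,0,0.011],[0,0,0],-0.5],[[-0.001,0,0.014],[0,0,0],-0.5],[[-0.001,0,0.014],[0,0,0],-0.5]]'
python3 -m pendant '[[[0,0,0],[0,0,0],0.3],[[0,0,0],[0,0,0],0.4],[[0,0,0],[0,0,0],0.6],[[0,0,0],[0,0,0],0.7],[[0,0,0],[0,0,0],0.7],[[0,0,0],[0,0,0],0.7],[[0,0,0],[0,0,0],0.7]]'
python3 -m pendant '[[[-0.02,0,-0.2],[0,0,0],0.7],[[-0.02,0,-0.4],[0,0,0],0.7],[[-0.02,0,-0.7],[0,-0.1,0],0.7],[[-0.02,0,-0.9],[0,-0.2,0],0.7],[[-0.02,0,-0.9],[0,-0.2,0],0.7],[[-0.02,0,-0.9],[0,-0.2,0],0.7]]'
python3 - <<'E'
from h import *
s=snap("wrist","w7");go([455,141,110],-42);cv2.imwrite("pics/v9.png",cv2.resize(s["image"],(800,600)))
E
```

```text
clock: 9.2
tool_pos: [542.2, 141.6, 11.5]
ee_rot: [-0.001, 0.999, -0.0, -0.05]
force: [0.5, -0.5, -1.5]
finger_gap: 0.599
grasp_force: 55.1
clock: 9.78
tool_pos: [541.9, 141.6, 11.2]
ee_rot: [-0.001, 0.999, -0.0, -0.05]
force: [-0.5, -0.3, -0.0]
finger_gap: 0.852
grasp_force: 0.0
clock: 10.28
tool_pos: [556.0, 141.8, 120.5]
ee_rot: [-0.001, 1.0, 0.0, 0.002]
force: [-0.5, 0.2, -0.5]
finger_gap: 0.852
grasp_force: 0.0
t 10.3 tcp [554.8 141.7 118.5] xdeg -179.9 q6 -1.50 gap 0.85 F 0.0 | shift [ 0.832 -0.004  0.071] turn [ 0.     0.    -4.815]
```

View pics/v9.png

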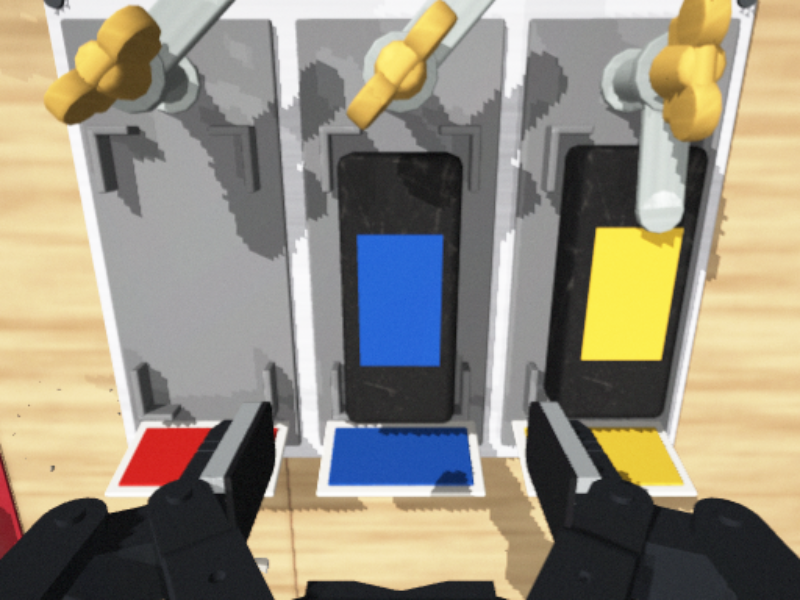

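Brick sits in the blue bay between the corner walls, with top corners at (338,155), (462,155), (456,420) and (345,420). The blue nut is at (401,62) and its far wing end at (358,120).

Run:
```python
from h import *
np.set_printoptions(precision=1,suppress=True)
s=load("w7");f=lambda p,z:onz(s,p[0]*.64,p[1]*.64,z)
c=[f(p,41) for p in [(338,155),(462,155),(456,420),(345,420)]];print(np.array(c)[:,:2],np.mean(c,0))
print("walls",f((322,128),22),f((479,128),22), "far",f((337,415),10),f((466,415),10))
print("nut",f((401,62),77),dep(s,401*.64,62*.64));e=[f((445,8),77),f((358,120),77)];print(e)
d=e[0]-e[1];print("wing dir",np.degrees(np.arctan2(d[1],d[0])))
P=np.array([dep(s,u,v) for u in range(225,285,6) for v in range(105,260,6)])
print(np.linalg.lstsq(np.c_[P[:,:2]-[545,142],np.ones(len(P))],P[:,2],rcond=None)[0])
go([455,141,110],136)
```

```text
[[483.9 117.3]
 [483.8 166.8]
 [603.8 168.7]
 [603.9 116.4]] [543.8 142.3  41. ]
walls [473.6 108.8  22. ] [473.5 175.8  22. ] far [619.  108.7  10. ] [618.9 177.7  10. ]
nut [453.9 142.3  77. ] [453.4 142.3  72.5]
[array([438.7, 155.8,  77. ]), array([471.3, 128.2,  77. ])]
wing dir 139.77266301128526
[ 0.   0.  40.5]
t 10.3 tcp [554.8 141.7 118.5] xdeg -179.9 q6 -1.50 gap 0.85 F 0.0 | shift [ 0.8 -0.   0.1] turn [-0.  -0.   1.5]
```

```bash
python3 -m pendant '[[[0.2,0,0],[0,0,0.2],0.05],[[0.4,0,0],[0,0,0.4],0.05],[[0.6,0,0],[0,0,0.6],0.05],[[0.8,0,0],[0,0,0.8],0.05],[[0.83,0,0],[0,0,0.9],0.05],[[0.83,0,0],[0,0,0.9],0.05]]' 40 | head -3
python3 -m pendant '[[[0,0,0],[0,0,0.2],0.05],[[0,0,0],[0,0,0.4],0.05],[[0,0,0],[0,0,0.6],0.05],[[0,0,0],[0,0,0.6],0.05],[[0,0,0],[0,0,0.6],0.05]]' | head -3
python3 - <<'E'
from h import *
s=snap("wrist","w8");go([455,141.7,55],137);cv2.imwrite("pics/v10.png",cv2.resize(s["image"],(800,600)))
E
```

```text
clock: 10.83
tool_pos: [452.5, 141.4, 115.8]
ee_rot: [0.223, 0.975, -0.001, -0.003]
clock: 11.25
tool_pos: [455.5, 141.4, 117.4]
ee_rot: [0.364, 0.931, -0.0, -0.001]
t 11.3 tcp [455.5 141.4 117.6] xdeg 137.3 q6 -0.74 gap 0.53 F 0.0 | shift [ 0.004 -0.     0.522] turn [-0.002 -0.002  0.009]
```

View pics/v10.png

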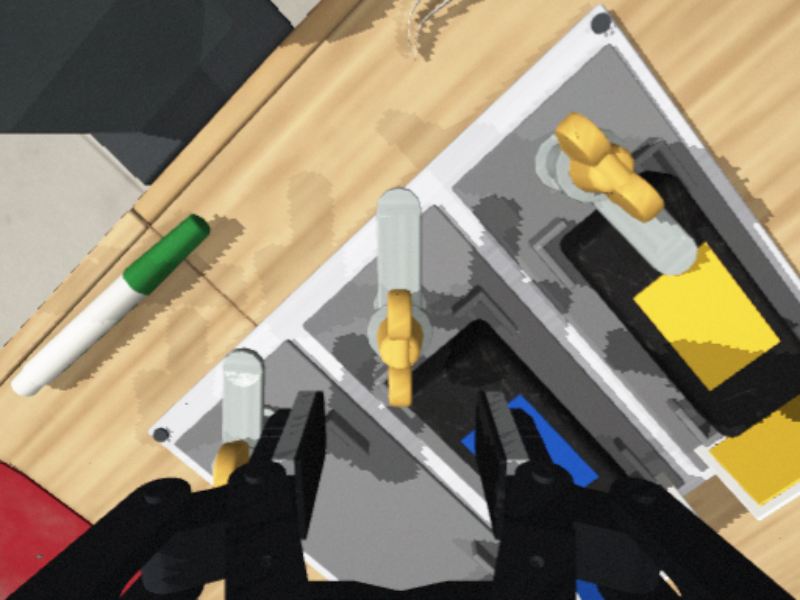

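The wings and tongue stand vertical in the image at column 400, midway between the fingers, so the alignment is good. I'll descend and grip.

```bash
python3 -m pendant '[[[0.004,0,0.15],[0,0,0],0.05],[[0.004,0,0.3],[0,0,0],0.05],[[0.004,0,0.42],[0,0,0],0.05],[[0.004,0,0.51],[0,0,0],0.05],[[0.004,0,0.51],[0,0,0],0.05],[[0.004,0,0.51],[0,0,0],0.05]]'
python3 -m pendant '[[[0,0,0],[0,0,0],-0.4],[[0,0,0],[0,0,0],-0.6],[[0,0,0],[0,0,0],-0.8],[[0,0,0],[0,0,0],-1],[[0,0,0],[0,0,0],-1],[[0,0,0],[0,0,0],-1],[[0,0,0],[0,0,0],-1],[[0,0,0],[0,0,0],-1]]' 40
python3 -m pendant '[[[0,0,0],[0,0,0.1],-1],[[0,0,0],[0,0,0.2],-1],[[0,0,0],[0,0,0.3],-1],[[0,0,0],[0,0,0.4],-1],[[0,0,0],[0,0,0.5],-1],[[0,0,0],[0,0,0.6],-1],[[0,0,0],[0,0,0.6],-1],[[0,0,0],[0,0,0.6],-1]]'
python3 -c "
from h import *
go([455,141.7,56],0);print(observe()['wrist_torque'])"
```

```text
clock: 11.8
tool_pos: [454.8, 141.8, 56.6]
ee_rot: [0.365, 0.931, -0.0, -0.001]
force: [-0.8, 0.8, -0.3]
finger_gap: 0.524
grasp_force: 0.0
clock: 12.47
tool_pos: [455.4, 141.3, 58.4]
ee_rot: [0.365, 0.931, -0.001, 0.0]
force: [-2.5, -3.9, 5.8]
finger_gap: 0.184
grasp_force: 39.3
clock: 13.13
tool_pos: [455.2, 141.1, 58.4]
ee_rot: [0.5, 0.866, -0.001, 0.0]
force: [-3.8, -3.9, 7.2]
finger_gap: 0.181
grasp_force: 39.3
t 13.1 tcp [455.2 141.1  58.4] xdeg 120.0 q6 -0.43 gap 0.18 F 39.3 | shift [0.005 0.001 0.02 ] turn [1.000e-03 5.000e-03 4.188e+00]
[-0.7674053   0.71294109  0.03595566]
```

```bash
for i in 1; do
python3 -m pendant '[[[0,0,0],[0,0,0.15],-1],[[0,0,0],[0,0,0.3],-1],[[0,0,0],[0,0,0.45],-1],[[0,0,0],[0,0,0.6],-1],[[0,0,0],[0,0,0.75],-1],[[0,0,0],[0,0,0.9],-1],[[0,0,0],[0,0,0.9],-1],[[0,0,0],[0,0,0.9],-1]]'; done
python3 -c "
from h import *
np.set_printoptions(precision=2,suppress=True)
go([455,141.7,56],0);print(observe()['wrist_torque'])
s=snap('wrist','w9')
# steel tongue: points at z 46..54 near nut
v,u=np.mgrid[0:384:2,0:512:2]
P=np.array([dep(s,a,b) for a,b in zip(u[1:-1,1:-1].ravel(),v[1:-1,1:-1].ravel()) if s['depth'][b,a]>0])
r=np.hypot(P[:,0]-455,P[:,1]-141.7);k=(P[:,2]>46)&(P[:,2]<55)&(r>28)&(r<60);Q=P[k];print(k.sum(),np.degrees(np.arctan2(*(Q[:,:2]-[455,141.7]).mean(0)[::-1])),r[k].max())
"
```

```text
clock: 13.8
tool_pos: [454.9, 141.0, 58.4]
ee_rot: [0.681, 0.732, -0.001, 0.0]
force: [-4.6, -4.9, 6.8]
finger_gap: 0.183
grasp_force: 39.5
t 13.8 tcp [454.9 141.   58.4] xdeg 94.2 q6 0.02 gap 0.18 F 39.5 | shift [0.01 0.   0.02] turn [0.   0.01 3.29]
[-0.77  0.85 -0.04]
653 95.49412038750917 59.70088223356978
```

```bash
python3 -m pendant '[[[0,0,0],[0,0,0.15],-1],[[0,0,0],[0,0,0.3],-1],[[0,0,0],[0,0,0.45],-1],[[0,0,0],[0,0,0.6],-1],[[0,0,0],[0,0,0.75],-1],[[0,0,0],[0,0,0.9],-1],[[0,0,0],[0,0,0.9],-1],[[0,0,0],[0,0,0.9],-1]]'
python3 -m pendant '[[[0,0,0],[0,0,0.15],-1],[[0,0,0],[0,0,0.3],-1],[[0,0,0],[0,0,0.45],-1],[[0,0,0],[0,0,0.6],-1],[[0,0,0],[0,0,0.75],-1],[[0,0,0],[0,0,0.9],-1],[[0,0,0],[0,0,0.9],-1],[[0,0,0],[0,0,0.9],-1]]'
python3 -m pendant '[[[0,0,0],[0,0,0.15],-1],[[0,0,0],[0,0,0.3],-1],[[0,0,0],[0,0,0.45],-1],[[0,0,0],[0,0,0.6],-1],[[0,0,0],[0,0,0.75],-1],[[0,0,0],[0,0,0.9],-1],[[0,0,0],[0,0,0.9],-1],[[0,0,0],[0,0,0.9],-1]]'
python3 -c "
from h import *
go([455,141.7,56],0);print(observe()['wrist_torque'])"
```

```text
clock: 14.52
tool_pos: [454.5, 141.1, 58.3]
ee_rot: [0.827, 0.562, -0.002, 0.0]
force: [-6.0, -4.4, 8.7]
finger_gap: 0.18
grasp_force: 39.6
clock: 15.18
tool_pos: [454.2, 141.3, 58.3]
ee_rot: [0.932, 0.363, -0.002, 0.0]
force: [-6.7, -4.4, 9.3]
finger_gap: 0.178
grasp_force: 39.7
clock: 15.85
tool_pos: [454.0, 141.6, 58.3]
ee_rot: [0.989, 0.146, -0.002, 0.0]
force: [-6.8, -3.5, 9.7]
finger_gap: 0.183
grasp_force: 39.8
t 15.8 tcp [454.  141.6  58.3] xdeg 16.8 q6 1.37 gap 0.18 F 39.8 | shift [0.008 0.002 0.02 ] turn [0.001 0.008 0.587]
[-0.46415672  1.17472597 -0.01994627]
```

Last short turn to the stop, then release and lift.

```bash
python3 -m pendant '[[[0,0,0],[0,0,0.12],-1],[[0,0,0],[0,0,0.24],-1],[[0,0,0],[0,0,0.36],-1],[[0,0,0],[0,0,0.48],-1],[[0,0,0],[0,0,0.56],-1],[[0,0,0],[0,0,0.6],-1],[[0,0,0],[0,0,0.6],-1]]'
python3 -c "
from h import *
go([455,141.7,56],0);print(observe()['wrist_torque'])"
python3 -m pendant '[[[0,0,0],[0,0,0],-0.4],[[0,0,0],[0,0,0],-0.1],[[0,0,0],[0,0,0],0.05],[[0,0,0],[0,0,0],0.05],[[0,0,0],[0,0,0],0.05],[[0,0,0],[0,0,0],0.05]]'|tail -2
python3 -m pendant '[[[0,0,-0.2],[0,0,0],0.05],[[0,0,-0.4],[0,0,0],0.05],[[0,0,-0.6],[0,0,0],0.05],[[0,0,-0.9],[0,0,0],0.05],[[0,0,-0.9],[0,0,0],0.05],[[0,0,-0.9],[0,0,0],0.05]]'
python3 - <<'E'
from h import *
s=snap('wrist','w10')
v,u=np.mgrid[2:382:2,2:510:2]
P=np.array([dep(s,a,b) for a,b in zip(u.ravel(),v.ravel()) if s['depth'][b,a]>0])
r=np.hypot(P[:,0]-455,P[:,1]-141.7);k=(P[:,2]>46)&(P[:,2]<55)&(r>28)&(r<60)&(abs(P[:,1]-141.7)<60);Q=P[k]
print("tongue",k.sum(),np.degrees(np.arctan2(*(Q[:,:2]-[455,141.7]).mean(0)[::-1])),r[k].max())
B=P[(P[:,2]>37)&(P[:,2]<43.5)&(abs(P[:,1]-142)<40)&(P[:,0]>470)&(P[:,0]<618)]
print("brick",len(B),B.min(0),B.max(0),np.linalg.lstsq(np.c_[B[:,:2]-[545,142],np.ones(len(B))],B[:,2],rcond=None)[0].round(3))
E
```

```text
clock: 16.43
tool_pos: [454.0, 141.8, 58.3]
ee_rot: [1.0, -0.004, -0.002, 0.0]
force: [-7.2, -2.1, 10.1]
finger_gap: 0.184
grasp_force: 39.8
t 16.4 tcp [454.  141.8  58.3] xdeg -0.4 q6 1.67 gap 0.18 F 39.8 | shift [0.008 0.001 0.019] turn [ 0.001  0.008 -0.014]
[-0.34598863  1.25140074  0.03233245]
finger_gap: 0.522
grasp_force: 0.0
clock: 17.43
tool_pos: [457.0, 142.1, 167.9]
ee_rot: [1.0, -0.004, 0.003, -0.0]
force: [-0.7, -0.2, -0.6]
finger_gap: 0.525
grasp_force: 0.0
tongue 229 1.439846200045908 57.956027985169854
brick 2350 [484.70790619 116.64428575  37.05891987] [593.57632994 167.55153458  42.08594398] [0.0000e+00 1.0000e-03 4.0357e+01]
```

```bash
python3 -c "
from plant import *
print(hand_in())"
```

```text
the job is handed in; nothing more can be done
None
```

I handed in the job at about 17.5 s of the 58 s allowed: the blue brick lies flat and let go in the blue bay, within about 2 mm of centre, and its keeper is turned to about 1° from straight over it (the first set-down caught a wall and was redone; no verdict was returned).

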